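# Twist a stuck eyepiece out of an inspection scope

## Robot

A 7-joint arm with a two-finger parallel gripper is mounted at the origin on the work surface. World frame = base frame: x ahead of the robot, y to its left, z up, the work surface at z = 0. Lengths are in m, angles in rad, forces in N, time in s.
With the tool pointing down it reaches from about 0.4 to 0.85 m from the base axis. Payload 10.4 kg.
Tool frame: the origin (TCP) lies midway between the tips of the shut fingers; the grasp point (between the pads) lies 19 mm behind it; x points along the fingers, y is the direction in which the jaws open and shut, and the axes are right-handed (so a half turn about x gives the same grasp; the last joint's range is limited). The gripper opens to 87 mm and grips with 3 to 60 N. Pads are 19 mm wide; open, the fingers measure 117 mm over their backs; the gripper's body (75 mm by 190 mm) begins 51 mm behind the grasp point.
Start: joints at [1.142, 0.332, -0.065, 1.46, 0.022, 1.35, -0.088], TCP at [0.247, -0.574, 0.223] pointing down, gripper open.
Joint ranges: [-2.6, 2.6], [-0.5, 2.12], [-1.47, 1.34], [0.16, 2.42], [-1.27, 4.41], [0.06, 2.06], [-2.6, 2.6]. Speed limits (rad/s): [2.22, 2.22, 2.79, 2.79, 3.14, 3.14, 3.14].

## Interface

Orientations are given as a unit quaternion [x, y, z, w].
In Python, from bench import r gives the robot as it stands.
- The arm moves only by the shell command python3 -m jog 'ROWS' [OPENING] [FORCE]. ROWS is JSON, a list of rows, each an object with "slide": the shift along the tool's x, y, z in cm, a list of three; "roll": the turn about the tool's x in degrees. A call has 1 to 5 rows; each row is the pose to reach, as a shift and turn from the pose measured when the call began, along the tool's axes at that moment; what a row does not reach only later rows make up. A row lasts 1/12 s, in which the tool goes at most 41.7 mm and 7.16 degrees, less where a joint would pass 70% of its speed; a pose out of reach is approached as far as the arm can. A call with a gripper value outside its range is refused whole. OPENING is the closure, from 0 (fully open) to 1 (shut), set as the call begins (- or left out, the last holds). The fingers move at their own pace and stop on an object; FORCE is the grip in N (left out, the last holds). Time passes only in rows, so rows that repeat a pose let the fingers close. It gives the time, the measured TCP pose, the force and the opening at its end, in the units of the state.
- r.read_state(): the state, without advancing time (a new reading comes with each control period).
- r.camera(name): name is "scene" or "top"; returns the picture (400x640x3 uint8, red, green, blue); there is no depth.
- r.camera_info(name): a dict with "intrinsics" (3x3 intrinsics, pixels), "R" (3x3) and "t" (3): a world point X has camera coordinates R X + t. Camera axes: x right, y down, z forward; pixel columns grow to the right and rows downward; lengths in m; the calibration is good to about 2 mm. A picture is of the moment at which its call begins. camera_info takes no time and is no camera call.
- r.close_job(): hands the job in, once; it reports no verdict.
The state is a dict: "time": time; "joint_positions": joint angles; "joint_vel": joint speeds; "joint_torque": joint torques, N m; "ee_pos": TCP position; "eef_rot": TCP orientation; "ft_force": force on the tool from outside, world axes, zero at the start; "torque": the same for the moment, N m; "width": finger opening in m.
Only numpy, scipy, OpenCV 4.12 (cv2) and the standard library are available. Lean on these libraries where they do the work, as an engineer would, in place of code of your own. Each camera call takes 0.05 s, during which the arm holds its last target.

## Task

The eyepiece with the blue ring is stuck tight in its scope: work it loose by twisting it about 30 degrees anticlockwise (seen from above) of where it sits and then about 30 degrees clockwise of where it sat, easing it upward as you twist, and never pull so hard that the scope's focusing carriage is dragged up its column. When it is out, set it down (do not drop it) upright in the empty green tray and let go. Leave the yellow-ringed eyepiece in the other scope alone.

Things in the scene. Friction and masses are not known exactly. Their poses are not given: they have to be found in the camera images.
- eyepiece_blue: Round upright eyepiece, 140 g, 66 mm tall. Origin: centre of its lower end, z up. Steel barrel 30 mm across, 0 to 28 mm, inside the tube; black grip with blue ring 46 mm across, 28 to 58 mm, sits on the rim; eyecup 36 mm across above. White mark on top: x, at first 45 degrees anticlockwise of the tube's x. Tight for the first 12 mm up: 15 to 25 N straight, under 11 N if turned 7 degrees or more per mm.
- tube_blue (a point): Centre of the mouth (rim 180 mm above the table) of the upright black tube holding the blue eyepiece; z up its axis. Tube 42 mm across outside, 34 inside. It rides on a white focusing carriage that cannot turn; an upward pull over about 14 N drags it up. The steel column, 80 mm along +x, ends 166 mm above the table. Base plate fixed, 20 mm high, x -63 to 113 mm, y -55 to 55 mm.
- tray: The empty green tray, fixed, 130 x 130 mm outside, walls 4 mm thick and 16 mm high, floor 4 mm above the table. Origin: centre of its underside on the table; x and y along its sides, z up. (A grey tray holding small parts is not it.)
- eyepiece_yellow: An eyepiece of the same shape and size with a yellow ring, in the tube of a second scope of the same shape. Origin: centre of its lower end. Not to be moved.
Mind the look-alikes: they are no part of the job. Leave any red look-alike of the eyepiece_blue alone. Several things look just like the tray: the one meant starts farthest to the robot's right.

How it is judged:
On the way, in this order (a step that is already met when the one before it is completed fails the run):
1. the blue eyepiece, still in its tube, turned at least 12 degrees anticlockwise of its 45-degree seat (angle between the x axis of eyepiece_blue and the x axis of tube_blue, either way round above 0.995 rad and z of eyepiece_blue in the frame of tube_blue below -0.006 m), for 0.02 s.
2. then, still in its tube, turned at least 12 degrees clockwise of that seat (angle between the x axis of eyepiece_blue and the x axis of tube_blue, either way round below 0.575 rad and z of eyepiece_blue in the frame of tube_blue below -0.003 m), for 0.02 s.
3. its lower end drawn clear above the tube's mouth (z of eyepiece_blue in the frame of tube_blue above 0 m), for 0.05 s.
4. lowered over the green tray to within 10 mm of its floor while still in the fingers (height (world z) of eyepiece_blue below 0.014 m and horizontal distance between eyepiece_blue and tray below 0.06 m and contact force between the fingers and eyepiece_blue above 0.5 N), for 0.02 s.
At the end, for the whole second after the job is handed in: The blue-ringed eyepiece stands upright (within 10 degrees), released and at rest, on the floor of the green tray, its axis within 50 mm of the tray's centre along each side; the blue scope's tube is within 5 mm of where it began and the yellow eyepiece within 10 mm (x of eyepiece_blue in the frame of tray between -0.05 and 0.05 m and y of eyepiece_blue in the frame of tray between -0.05 and 0.05 m and height (world z) of eyepiece_blue below 0.008 m and angle between eyepiece_blue's own z axis and vertical below 0.17 rad and linear speed of eyepiece_blue below 0.02 m/s and distance of tube_blue from where it was at the start of the episode below 0.005 m and distance of eyepiece_yellow from where it was at the start of the episode below 0.01 m); the robot touches nothing.
It fails at once if the focusing carriage of the blue scope dragged more than 5 mm up (distance of tube_blue from where it was at the start of the episode above 0.005 m).
It fails at once if the yellow-ringed eyepiece moved more than 10 mm (distance of eyepiece_yellow from where it was at the start of the episode above 0.01 m).
It also fails if it takes over 54 s, if anything falls off the work surface, if the arm or the gripper's body presses on something with over 40 N, if the wrist force passes 120 N, or if a joint passes its speed limit or range.

## Working session

There is one attempt and no reset: what is moved stays moved. The work goes in short steps, Python scripts to look and compute and a shell command to move; the robot and the scene stay as the last step left them, time stands still between calls to the robot, and variables do not carry over. Pictures are saved under pics/ and viewed, and the job is handed in when it is done.

```bash
ls; mkdir -p pics; python3 - <<'E'
from bench import r
import cv2
for n in("scene","top"):
    cv2.imwrite(f"pics/{n}0.png",r.camera(n)[:,:,::-1])
    i=r.camera_info(n);print(n,i)
s=r.read_state()
for k in s:print(k,s[k])
E
```

```text
pics
scene {'intrinsics': array([[449.54922973,   0.        , 323.95113954],
       [  0.        , 449.54922973, 198.89176029],
       [  0.        ,   0.        ,   1.        ]]), 'R': array([[ 0.62888415,  0.77748986,  0.00377423],
       [ 0.44814924, -0.35851679, -0.81891878],
       [-0.63534792,  0.51669646, -0.57389702]]), 't': array([-0.28441193, -0.1194771 ,  1.59777957])}
top {'intrinsics': array([[489.86994486,   0.        , 315.57482458],
       [  0.        , 489.86994486, 200.70780118],
       [  0.        ,   0.        ,   1.        ]]), 'R': array([[ 0.09577919, -0.99539994,  0.00230236],
       [-0.96946281, -0.09380757, -0.22658772],
       [ 0.22576138,  0.01947033, -0.97398804]]), 't': array([-0.0430891 ,  0.48902343,  1.37987765])}
time 0.1
joint_positions [ 1.14242921  0.33284971 -0.06467943  1.4608841   0.02158331  1.34991724
 -0.08845604]
joint_vel [ 1.69733880e-04 -6.79197731e-04 -7.29073539e-05 -2.42760112e-04
 -1.83526903e-03  1.68803663e-04 -3.31864012e-04]
joint_torque [ 2.24112031e-03 -6.24549150e+01  2.54311605e-02 -3.90715742e+01
 -6.13584928e-02  3.66574118e-02  7.84177860e-05]
ee_pos [ 0.24654656 -0.57391685  0.22179505]
eef_rot [-0.69248527 -0.14296038  0.69271614 -0.14202406]
ft_force [-0.20927109 -0.02644118  0.02758993]
torque [ 0.03180048 -0.04574436  0.0556378 ]
width 0.08706248870611764
```

View pics/scene0.png

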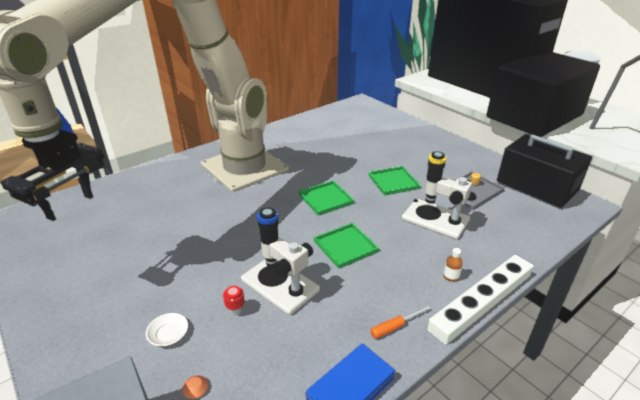

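View pics/top0.png

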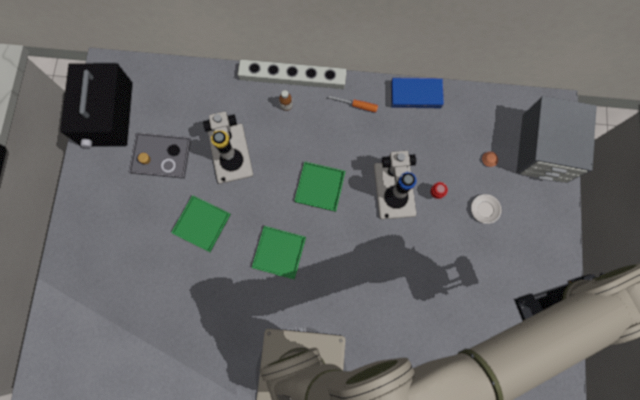

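```bash
cat > h.py <<'E'
import numpy as np, cv2
from bench import r
def ray(n,uv):
    i=r.camera_info(n);K,R,t=i["intrinsics"],i["R"],i["t"]
    d=R.T@np.linalg.solve(K,[uv[0],uv[1],1.]);return -R.T@t,d
def plane(n,uv,z):
    o,d=ray(n,uv);return o+d*(z-o[2])/d[2]
def proj(n,X):
    i=r.camera_info(n);p=i["intrinsics"]@(i["R"]@np.asarray(X,float)+i["t"]);return p[:2]/p[2]
def tri(a,b):
    (o1,d1),(o2,d2)=ray("top",a),ray("scene",b)
    s=np.linalg.lstsq(np.c_[d1,-d2],o2-o1,rcond=None)[0]
    p,q=o1+s[0]*d1,o2+s[1]*d2;return (p+q)/2,np.linalg.norm(p-q)
def crop(src,u0,v0,w,h,k,out):
    im=cv2.imread(src)[v0:v0+h,u0:u0+w];cv2.imwrite(out,cv2.resize(im,None,fx=k,fy=k,interpolation=cv2.INTER_CUBIC))
E
python3 - <<'E'
from h import *
crop("pics/top0.png",365,140,70,80,7,"pics/c1.png")
crop("pics/scene0.png",230,195,100,115,5,"pics/c2.png")
for n in("top","scene"):
    im=cv2.imread(f"pics/{n}0.png");hsv=cv2.cvtColor(im,cv2.COLOR_BGR2HSV)
    for nm,lo,hi in(("green",(50,120,60),(75,255,255)),("blue",(100,150,40),(125,255,255))):
        m=cv2.inRange(hsv,lo,hi);c,_=cv2.findContours(m,cv2.RETR_EXTERNAL,cv2.CHAIN_APPROX_NONE)
        for q in c:
            if cv2.contourArea(q)<15:continue
            M=cv2.moments(q);ce=(M['m10']/M['m00'],M['m01']/M['m00'])
            print(n,nm,cv2.contourArea(q),np.round(ce,1),np.round(cv2.boxPoints(cv2.minAreaRect(q)),1).tolist() if nm=="green" else "", np.round(plane(n,ce,.01 if nm=="green" else .195),3))
E
```

```text
top green 1755.5 [278.5 252.2] [[251.60000610351562, 267.3999938964844], [262.70001220703125, 225.8000030517578], [304.79998779296875, 237.0], [293.70001220703125, 278.70001220703125]] [0.336 0.099 0.01 ]
top green 1709.0 [200.5 223.2] [[171.5, 231.8000030517578], [192.0, 194.0], [229.39999389648438, 214.1999969482422], [208.89999389648438, 252.0]] [0.4   0.341 0.01 ]
top green 1590.5 [319.4 186.2] [[294.29998779296875, 200.8000030517578], [304.20001220703125, 161.3000030517578], [344.3999938964844, 171.39999389648438], [334.5, 210.89999389648438]] [ 0.548 -0.002  0.01 ]
top blue 61.0 [404.8 184.6]  [ 0.525 -0.231  0.195]
top blue 1291.5 [416.9  92.1]  [ 0.795 -0.25   0.195]
scene green 1572.5 [345.5 244.8] [[313.5, 237.1999969482422], [364.8999938964844, 216.6999969482422], [378.70001220703125, 251.3000030517578], [327.29998779296875, 271.8999938964844]] [ 0.558 -0.009  0.01 ]
scene green 1049.0 [325.5 197.2] [[297.8999938964844, 190.6999969482422], [344.70001220703125, 175.10000610351562], [353.79998779296875, 202.39999389648438], [307.0, 218.0]] [0.346 0.092 0.01 ]
scene green 875.5 [393.7 180.2] [[368.3999938964844, 172.10000610351562], [415.0, 163.1999969482422], [419.70001220703125, 187.8000030517578], [373.1000061035156, 196.60000610351562]] [0.412 0.333 0.01 ]
scene blue 2865.0 [353.6 377.6]  [ 0.959 -0.352  0.195]
scene blue 102.0 [266.6 219.6]  [ 0.538 -0.238  0.195]
scene blue 71.5 [ 65.5 125.6]  [-0.264 -0.466  0.195]
scene blue 6076.0 [371.4  46.8]  [-0.273  0.872  0.195]
```

View pics/c1.png

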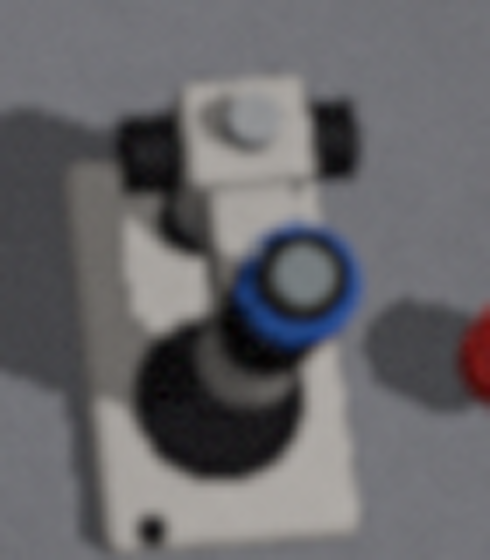

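View pics/c2.png

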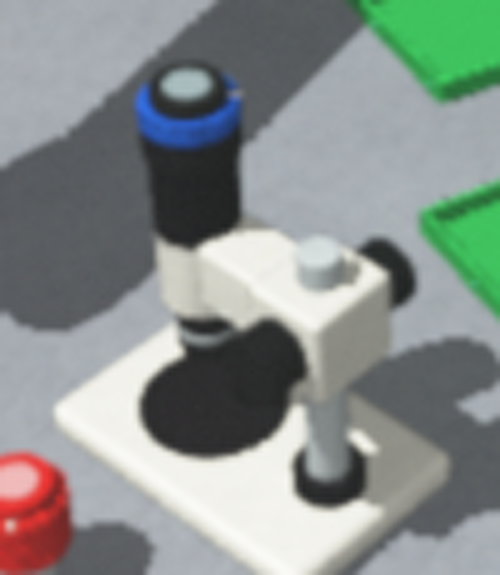

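```bash
python3 - <<'E'
from h import *
from scipy.spatial.transform import Rotation as Ro
print("lens",tri((408.6,179.3),(267.6,212.8)), plane("top",(408.6,179.3),.217),plane("scene",(267.6,212.8),.217))
for n in("top","scene"):
    im=cv2.imread(f"pics/{n}0.png");hsv=cv2.cvtColor(im,cv2.COLOR_BGR2HSV)
    # lens: bright grey blob
    u,v=(408,179) if n=="top" else (267,212)
    hs=hsv[v-12:v+13,u-12:u+13];m=cv2.inRange(hs,(0,0,95),(180,70,255))
    k,l,st,ce=cv2.connectedComponentsWithStats(m)
    for j in range(1,k):
        if st[j,4]>8:print(n,st[j],ce[j]+[u-12,v-12],plane(n,ce[j]+[u-12,v-12],.217))
print("tray tri",tri((319.4,186.2),(345.5,244.8)))
for uv in [(294.3,200.8),(304.2,161.3),(344.4,171.4),(334.5,210.9)]:print(plane("top",uv,.013))
s=r.read_state();print(Ro.from_quat(s["eef_rot"]).as_matrix())
E
```

```text
lens (array([ 0.53686139, -0.23543951,  0.21247613]), np.float64(0.004075797157536694)) [ 0.53449183 -0.23642389  0.217     ] [ 0.54316662 -0.23675549  0.217     ]
top [  0   0  25  25 277] [409.79061372 174.54873646] [ 0.54774087 -0.23885442  0.217     ]
top [ 9  8  8  8 48] [408.0625     178.83333333] [ 0.53562488 -0.23495282  0.217     ]
scene [  0   0  21  25 157] [261.05732484 205.75159236] [ 0.51119549 -0.23366548  0.217     ]
scene [20  6  5 14 27] [277.85185185 211.96296296] [ 0.55489171 -0.21709505  0.217     ]
scene [ 7  8 11  7 58] [266.89655172 211.29310345] [ 0.53742242 -0.23488687  0.217     ]
tray tri (array([ 0.55027456, -0.00224667,  0.00080818]), np.float64(0.000306663772841875))
[0.49443471 0.06889792 0.013     ]
[0.62156067 0.05174003 0.013     ]
[ 0.60122671 -0.07416768  0.013     ]
[ 0.47506367 -0.05473172  0.013     ]
[[-5.86632202e-04  3.94760633e-01 -9.18783815e-01]
 [ 1.23120125e-03 -9.18782992e-01 -3.94761065e-01]
 [-9.99999070e-01 -1.36278734e-03  5.29579036e-05]]
```

```bash
python3 -m jog '[{"slide":[-4,0,0],"roll":0},{"slide":[-8,0,0],"roll":0},{"slide":[-9,-1,-2],"roll":0},{"slide":[-9,-2.5,-5],"roll":0},{"slide":[-9,-4,-8],"roll":0}]' 0
python3 -m jog '[{"slide":[0,-1.5,-3],"roll":0},{"slide":[0,-3,-6],"roll":0},{"slide":[0,-4.5,-9],"roll":0},{"slide":[0,-6,-12],"roll":0},{"slide":[0,-7.5,-15],"roll":0}]' 0
cat > d.py <<'E'
import sys
from h import *
from scipy.spatial.transform import Rotation as Ro
s=r.read_state();R=Ro.from_quat(s["eef_rot"]).as_matrix()
print(round(s["time"],2),s["ee_pos"].round(4) if hasattr(s["ee_pos"],"round") else s["ee_pos"],"F",np.round(s["ft_force"],1),"M",np.round(s["torque"],2),"w",round(s["width"],4),"j",np.round(s["joint_positions"],2),"yaw",np.degrees(np.arctan2(R[1,1],R[0,1])).round(1),"xax",R[:,0].round(4))
if len(sys.argv)>3:print("slide cm",(100*R.T@(np.array(list(map(float,sys.argv[1:4])))-s["ee_pos"])).round(2))
E
python3 d.py .536 -.235 .30
```

```text
time: 0.52
ee_pos: [0.3044, -0.5056, 0.3125]
eef_rot: [-0.693, -0.142, 0.693, -0.142]
ft_force: [0.8, 0.1, -0.5]
width: 0.087
time: 0.93
ee_pos: [0.4136, -0.3762, 0.3123]
eef_rot: [-0.693, -0.142, 0.693, -0.142]
ft_force: [1.0, 0.2, -0.0]
width: 0.0872
0.93 [ 0.4136 -0.3762  0.3123] F [ 1.   0.2 -0. ] M [-0.03 -0.06 -0.  ] w 0.0872 j [ 0.86  0.17 -0.23  1.48  0.04  1.5  -0.54] yaw -66.9 xax [-4.e-04  2.e-04 -1.e+00]
slide cm [  1.23  -8.18 -16.81]
```

```bash
python3 -m jog '[{"slide":[0,-1.8,-3.6],"roll":0},{"slide":[0,-3.6,-7.2],"roll":0},{"slide":[0,-5.4,-10.8],"roll":0},{"slide":[0,-7,-14.4],"roll":0},{"slide":[0,-8.2,-16.8],"roll":0}]' 0
python3 -m jog '[{"slide":[0,0,0],"roll":0},{"slide":[0,0,0],"roll":0}]' 0
python3 d.py .536 -.235 .30
python3 - <<'E'
from h import *
for n in("top","scene"):cv2.imwrite(f"pics/{n}1.png",r.camera(n)[:,:,::-1])
crop("pics/scene1.png",190,110,180,150,4,"pics/c3.png")
E
```

```text
time: 1.35
ee_pos: [0.5379, -0.2309, 0.3119]
eef_rot: [0.693, 0.143, -0.693, 0.142]
ft_force: [0.3, -0.3, -0.5]
width: 0.087
time: 1.52
ee_pos: [0.5388, -0.2286, 0.3113]
eef_rot: [-0.692, -0.145, 0.692, -0.143]
ft_force: [0.2, 0.2, -0.4]
width: 0.0869
1.52 [ 0.5388 -0.2286  0.3113] F [ 0.2  0.2 -0.4] M [-0.01  0.02  0.05] w 0.0869 j [ 0.62  0.24 -0.36  1.41  0.08  1.51 -0.9 ] yaw -66.4 xax [-0.0011  0.0028 -1.    ]
slide cm [1.12 0.48 0.51]
```

View pics/c3.png

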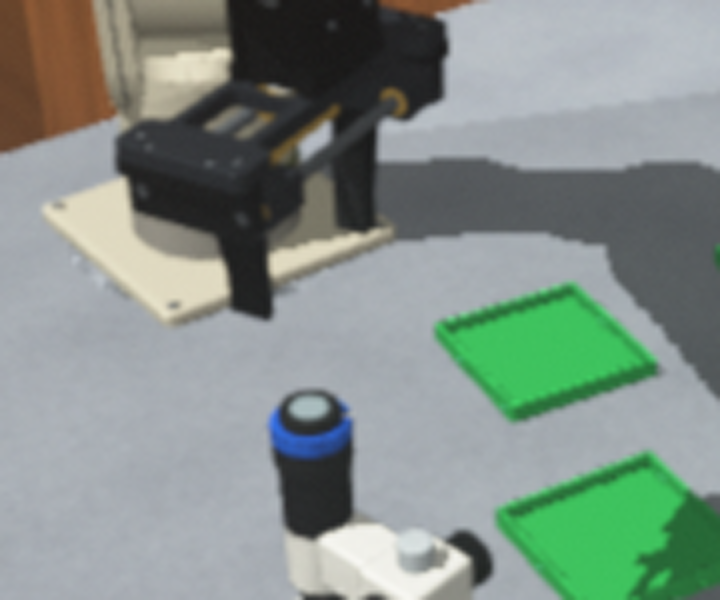

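View pics/top1.png

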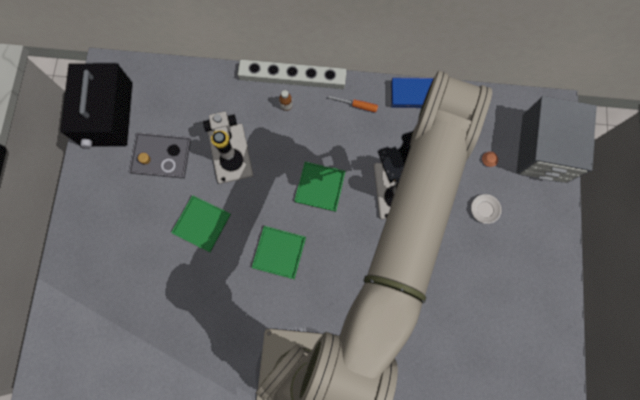

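```bash
python3 - <<'E'
from h import *
print(proj("scene",r.read_state()["ee_pos"]))
E
python3 -m jog '[{"slide":[0,0.25,0.25],"roll":0},{"slide":[2,0.5,0.5],"roll":0},{"slide":[5,0.5,0.5],"roll":0},{"slide":[7,0.5,0.5],"roll":0},{"slide":[8,0.5,0.5],"roll":0}]' 0
python3 -m jog '[{"slide":[0,0,0],"roll":0}]' 0
python3 d.py .536 -.235 .182
python3 - <<'E'
from h import *
for n in("scene",):cv2.imwrite(f"pics/{n}2.png",r.camera(n)[:,:,::-1])
crop("pics/scene2.png",210,140,120,130,5,"pics/c4.png")
E
```

```text
[264.89139668 175.10021028]
time: 2.03
ee_pos: [0.5323, -0.2402, 0.2287]
eef_rot: [-0.691, -0.142, 0.694, -0.14]
ft_force: [-1.3, 0.6, -0.6]
width: 0.087
time: 2.12
ee_pos: [0.5308, -0.2411, 0.227]
eef_rot: [-0.691, -0.142, 0.695, -0.139]
ft_force: [-0.1, 0.1, 0.8]
width: 0.0869
2.12 [ 0.5308 -0.2411  0.227 ] F [-0.1  0.1  0.8] M [0.06 0.02 0.01] w 0.0869 j [ 0.64  0.27 -0.35  1.55  0.09  1.35 -0.89] yaw -67.0 xax [-0.0075  0.0027 -1.    ]
slide cm [ 4.5  -0.33 -0.74]
```

View pics/c4.png

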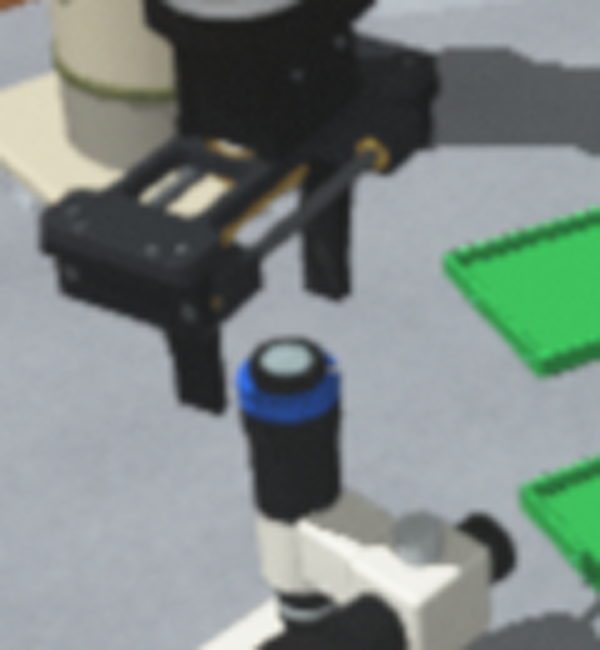

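```bash
python3 -m jog '[{"slide":[0,-0.1,-0.2],"roll":0},{"slide":[0,-0.2,-0.4],"roll":0},{"slide":[0,-0.3,-0.6],"roll":0},{"slide":[0,-0.33,-0.74],"roll":0},{"slide":[0,-0.33,-0.74],"roll":0}]' 0
python3 -m jog '[{"slide":[0,0,0],"roll":0},{"slide":[0,0,0],"roll":0},{"slide":[0,0,0],"roll":0}]' 0
python3 d.py .536 -.235 .182
python3 - <<'E'
from h import *
for n in("scene",):cv2.imwrite(f"pics/{n}3.png",r.camera(n)[:,:,::-1])
crop("pics/scene3.png",210,140,120,130,5,"pics/c5.png")
E
```

```text
time: 2.58
ee_pos: [0.5371, -0.2352, 0.2286]
eef_rot: [-0.691, -0.142, 0.695, -0.14]
ft_force: [0.3, 0.8, 0.2]
width: 0.0871
time: 2.83
ee_pos: [0.5371, -0.2353, 0.2287]
eef_rot: [-0.691, -0.142, 0.695, -0.14]
ft_force: [-0.3, 0.3, 0.2]
width: 0.0871
2.83 [ 0.5371 -0.2353  0.2287] F [-0.3  0.3  0.2] M [ 0.01 -0.   -0.  ] w 0.0871 j [ 0.63  0.27 -0.35  1.54  0.1   1.36 -0.9 ] yaw -67.0 xax [-0.0059  0.0018 -1.    ]
slide cm [ 4.67 -0.05  0.07]
```

View pics/c5.png

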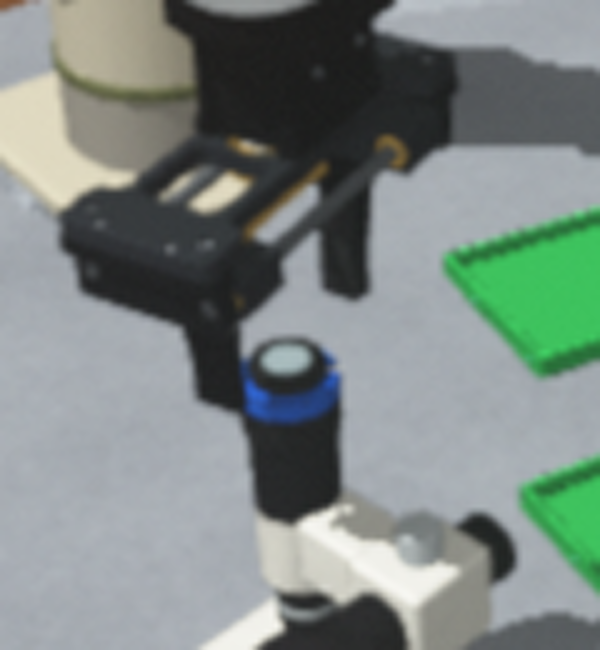

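```bash
python3 -m jog '[{"slide":[1,-0.05,0.05],"roll":0},{"slide":[2,-0.05,0.05],"roll":0},{"slide":[3,-0.05,0.05],"roll":0},{"slide":[4,-0.05,0.05],"roll":0},{"slide":[4.6,-0.05,0.05],"roll":0}]' 0
python3 -m jog '[{"slide":[0,0,0],"roll":0},{"slide":[0,0,0],"roll":0},{"slide":[0,0,0],"roll":0}]' 0
python3 d.py .536 -.235 .182
python3 - <<'E'
from h import *
for n in("scene",):cv2.imwrite(f"pics/{n}4.png",r.camera(n)[:,:,::-1])
crop("pics/scene4.png",210,140,120,130,5,"pics/c6.png")
E
```

```text
time: 3.3
ee_pos: [0.5353, -0.2347, 0.1804]
eef_rot: [-0.69, -0.142, 0.696, -0.139]
ft_force: [0.4, -0.5, 0.2]
width: 0.0871
time: 3.55
ee_pos: [0.5355, -0.2347, 0.1805]
eef_rot: [-0.69, -0.142, 0.695, -0.139]
ft_force: [-0.9, -0.2, 0.8]
width: 0.0871
3.55 [ 0.5355 -0.2347  0.1805] F [-0.9 -0.2  0.8] M [0.01 0.02 0.01] w 0.0871 j [ 0.63  0.3  -0.35  1.61  0.11  1.26 -0.91] yaw -67.0 xax [-0.0079  0.0028 -1.    ]
slide cm [-0.15  0.05 -0.04]
```

View pics/c6.png

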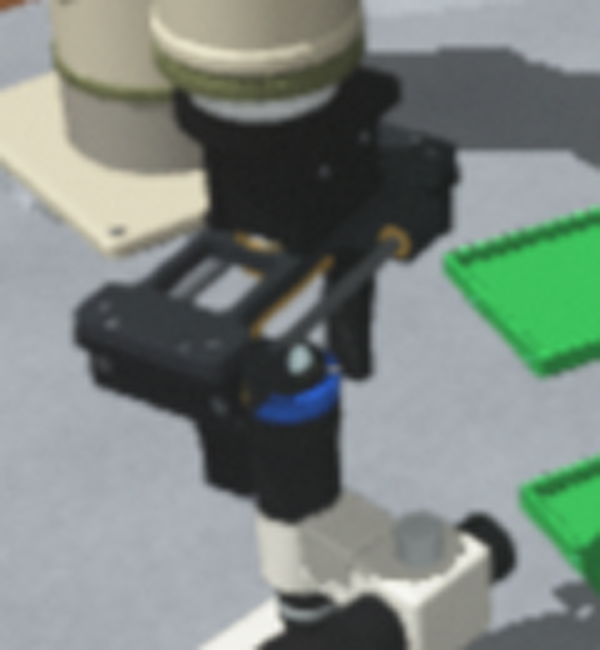

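```bash
python3 -m jog '[{"slide":[-0.1,0.05,0],"roll":0},{"slide":[-0.1,0.05,0],"roll":0},{"slide":[-0.1,0.05,0],"roll":0},{"slide":[-0.1,0.05,0],"roll":0},{"slide":[-0.1,0.05,0],"roll":0}]' 1 10
python3 -m jog '[{"slide":[0,0,0],"roll":0},{"slide":[0,0,0],"roll":0},{"slide":[0,0,0],"roll":0},{"slide":[0,0,0],"roll":0}]' 1 10
python3 d.py
```

```text
time: 4.02
ee_pos: [0.5359, -0.2352, 0.182]
eef_rot: [-0.691, -0.142, 0.695, -0.14]
ft_force: [0.1, 0.9, -1.0]
width: 0.0615
time: 4.35
ee_pos: [0.5357, -0.2342, 0.1821]
eef_rot: [-0.69, -0.143, 0.695, -0.139]
ft_force: [-3.7, 4.1, 3.2]
width: 0.0459
4.35 [ 0.5357 -0.2342  0.1821] F [-3.7  4.1  3.2] M [1.13 0.83 0.03] w 0.0459 j [ 0.63  0.3  -0.35  1.6   0.11  1.27 -0.91] yaw -67.0 xax [-0.008   0.0036 -1.    ]
```

```bash
python3 -m jog '[{"slide":[0,0,0],"roll":0},{"slide":[0,0,0],"roll":0},{"slide":[0,0,0],"roll":0}]' 1 25
python3 -m jog '[{"slide":[0,0,0],"roll":0},{"slide":[0,0,0],"roll":0},{"slide":[0,0,0],"roll":0}]' 1 45
python3 d.py
```

```text
time: 4.6
ee_pos: [0.5356, -0.2342, 0.1821]
eef_rot: [-0.69, -0.143, 0.695, -0.139]
ft_force: [-2.1, 2.4, 2.5]
width: 0.0451
time: 4.85
ee_pos: [0.5356, -0.2342, 0.1821]
eef_rot: [-0.69, -0.143, 0.695, -0.139]
ft_force: [-2.6, 1.3, 2.0]
width: 0.0453
4.85 [ 0.5356 -0.2342  0.1821] F [-2.6  1.3  2. ] M [0.52 0.51 0.07] w 0.0453 j [ 0.63  0.3  -0.35  1.6   0.11  1.27 -0.91] yaw -67.0 xax [-0.0081  0.0037 -1.    ]
```

```bash
python3 -m jog '[{"slide":[0,0,0],"roll":-4},{"slide":[-0.05,0,0],"roll":-10},{"slide":[-0.1,0,0],"roll":-16},{"slide":[-0.15,0,0],"roll":-22},{"slide":[-0.2,0,0],"roll":-28}]' 1 45
python3 d.py
```

```text
time: 5.27
ee_pos: [0.5352, -0.2344, 0.1831]
eef_rot: [-0.635, -0.309, 0.64, -0.303]
ft_force: [-0.4, 0.7, -5.5]
width: 0.0448
5.27 [ 0.5352 -0.2344  0.1831] F [-0.4  0.7 -5.5] M [ 0.14 -0.1  -0.22] w 0.0448 j [ 0.68  0.31 -0.42  1.6   0.13  1.27 -0.43] yaw -38.7 xax [-0.0093  0.0041 -0.9999]
```

```bash
python3 -m jog '[{"slide":[-0.05,0,0],"roll":-3},{"slide":[-0.05,0,0],"roll":-5}]' 1 45
python3 d.py
python3 - <<'E'
from h import *
for n in("scene",):cv2.imwrite(f"pics/{n}5.png",r.camera(n)[:,:,::-1])
crop("pics/scene5.png",210,140,120,130,5,"pics/c7.png")
E
```

```text
time: 5.43
ee_pos: [0.5351, -0.2347, 0.1831]
eef_rot: [-0.621, -0.337, 0.625, -0.331]
ft_force: [-0.6, 1.6, -1.5]
width: 0.0453
5.43 [ 0.5351 -0.2347  0.1831] F [-0.6  1.6 -1.5] M [ 0.29  0.08 -0.3 ] w 0.0453 j [ 0.69  0.31 -0.43  1.6   0.13  1.27 -0.35] yaw -33.6 xax [-0.0095  0.0043 -0.9999]
```

View pics/c7.png

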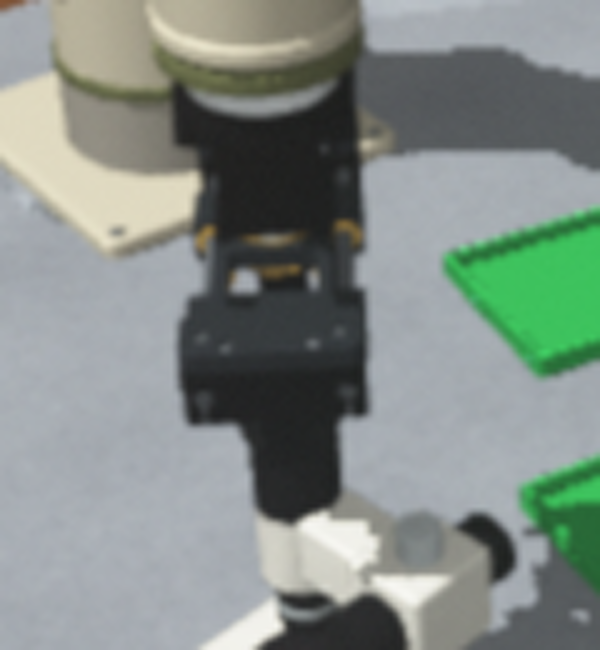

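```bash
python3 -m jog '[{"slide":[0,0,0],"roll":6},{"slide":[-0.1,0,0],"roll":12},{"slide":[-0.18,0,0],"roll":19},{"slide":[-0.25,0,0],"roll":26},{"slide":[-0.3,0,0],"roll":33}]' 1 45
python3 d.py
python3 -m jog '[{"slide":[-0.1,0,0],"roll":7},{"slide":[-0.17,0,0],"roll":14},{"slide":[-0.23,0,0],"roll":21},{"slide":[-0.28,0,0],"roll":28},{"slide":[-0.3,0,0],"roll":34}]' 1 45
python3 d.py
```

```text
time: 5.9
ee_pos: [0.5347, -0.2349, 0.1849]
eef_rot: [-0.689, -0.144, 0.696, -0.139]
ft_force: [-0.4, 0.1, -6.4]
width: 0.045
5.9 [ 0.5347 -0.2349  0.1849] F [-0.4  0.1 -6.4] M [ 0.1  -0.19  0.23] w 0.045 j [ 0.63  0.3  -0.35  1.6   0.1   1.28 -0.91] yaw -66.9 xax [-0.0107  0.0045 -0.9999]
time: 6.32
ee_pos: [0.5345, -0.235, 0.187]
eef_rot: [-0.699, 0.068, 0.708, 0.071]
ft_force: [0.4, -0.0, -5.1]
width: 0.0453
6.32 [ 0.5345 -0.235   0.187 ] F [ 0.4 -0.  -5.1] M [ 0.05 -0.16  0.31] w 0.0453 j [ 0.57  0.29 -0.28  1.6   0.08  1.28 -1.49] yaw -101.3 xax [-0.0115  0.0044 -0.9999]
```

```bash
python3 - <<'E'
from h import *
for n in("scene",):cv2.imwrite(f"pics/{n}6.png",r.camera(n)[:,:,::-1])
crop("pics/scene6.png",210,140,120,130,5,"pics/c8.png")
E
```

```text
(no output)
```

View pics/c8.png

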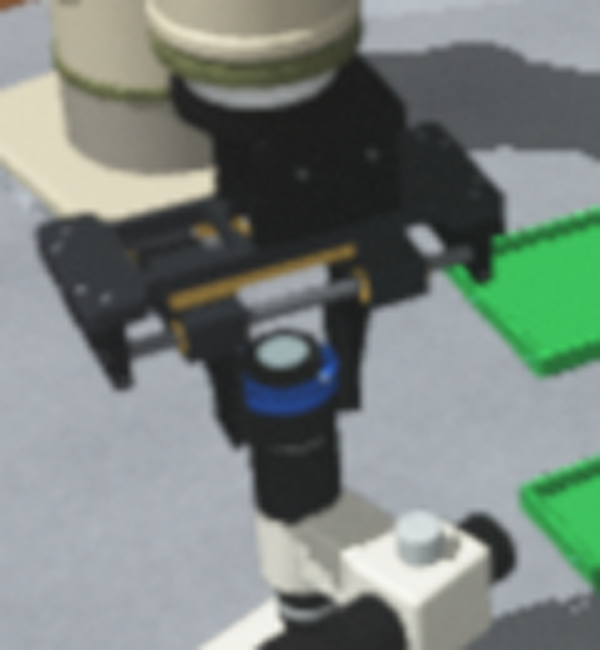

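```bash
python3 -m jog '[{"slide":[0,0,0],"roll":-6},{"slide":[-0.1,0,0],"roll":-12},{"slide":[-0.2,0,0],"roll":-19},{"slide":[-0.28,0,0],"roll":-26},{"slide":[-0.35,0,0],"roll":-33}]' 1 45
python3 d.py
python3 -m jog '[{"slide":[-0.1,0,0],"roll":-7},{"slide":[-0.18,0,0],"roll":-14},{"slide":[-0.25,0,0],"roll":-21},{"slide":[-0.32,0,0],"roll":-28},{"slide":[-0.35,0,0],"roll":-34}]' 1 45
python3 d.py
```

```text
time: 6.78
ee_pos: [0.5342, -0.2349, 0.1894]
eef_rot: [-0.69, -0.136, 0.698, -0.131]
ft_force: [1.4, 1.4, -7.5]
width: 0.0453
6.78 [ 0.5342 -0.2349  0.1894] F [ 1.4  1.4 -7.5] M [ 0.27 -0.3  -0.25] w 0.0453 j [ 0.63  0.29 -0.35  1.59  0.1   1.29 -0.93] yaw -68.2 xax [-0.0126  0.0052 -0.9999]
time: 7.2
ee_pos: [0.5349, -0.2348, 0.1934]
eef_rot: [-0.621, -0.337, 0.626, -0.33]
ft_force: [-0.2, 1.4, 3.3]
width: 0.0451
7.2 [ 0.5349 -0.2348  0.1934] F [-0.2  1.4  3.3] M [ 0.03 -0.05  0.05] w 0.0451 j [ 0.69  0.3  -0.43  1.58  0.13  1.3  -0.35] yaw -33.7 xax [-0.0112  0.0052 -0.9999]
```

```bash
python3 -m jog '[{"slide":[0,0,0],"roll":6},{"slide":[-0.1,0,0],"roll":12},{"slide":[-0.2,0,0],"roll":19},{"slide":[-0.28,0,0],"roll":26},{"slide":[-0.35,0,0],"roll":33}]' 1 45
python3 d.py
python3 -m jog '[{"slide":[-0.1,0,0],"roll":7},{"slide":[-0.18,0,0],"roll":14},{"slide":[-0.25,0,0],"roll":21},{"slide":[-0.32,0,0],"roll":28},{"slide":[-0.35,0,0],"roll":34}]' 1 45
python3 d.py
```

```text
time: 7.62
ee_pos: [0.5351, -0.2352, 0.1969]
eef_rot: [-0.689, -0.143, 0.696, -0.139]
ft_force: [0.2, -0.0, -1.3]
width: 0.0451
7.62 [ 0.5351 -0.2352  0.1969] F [ 0.2 -0.  -1.3] M [0.   0.02 0.  ] w 0.0451 j [ 0.63  0.29 -0.35  1.58  0.1   1.3  -0.91] yaw -67.0 xax [-0.0108  0.0047 -0.9999]
time: 8.03
ee_pos: [0.5352, -0.2356, 0.2004]
eef_rot: [-0.7, 0.068, 0.707, 0.07]
ft_force: [0.8, 0.5, -1.5]
width: 0.045
8.03 [ 0.5352 -0.2356  0.2004] F [ 0.8  0.5 -1.5] M [-0.02  0.03 -0.05] w 0.045 j [ 0.57  0.28 -0.28  1.58  0.08  1.3  -1.49] yaw -101.3 xax [-0.0104  0.0042 -0.9999]
```

```bash
python3 -m jog '[{"slide":[-0.5,0,0],"roll":0},{"slide":[-1.2,0,0],"roll":0},{"slide":[-2,0,0],"roll":0},{"slide":[-3,0,0],"roll":0},{"slide":[-4,0,0],"roll":0}]' 1 45
python3 -m jog '[{"slide":[-1,0,0],"roll":0},{"slide":[-2,0,0],"roll":0},{"slide":[-3,0,0],"roll":0},{"slide":[-3.5,0,0],"roll":0},{"slide":[-3.5,0,0],"roll":0}]' 1 45
python3 d.py .549 -.002 .27
python3 - <<'E'
from h import *
for n in("scene",):cv2.imwrite(f"pics/{n}7.png",r.camera(n)[:,:,::-1])
crop("pics/scene7.png",190,120,160,150,4,"pics/c9.png")
E
```

```text
time: 8.45
ee_pos: [0.5358, -0.2358, 0.2418]
eef_rot: [-0.7, 0.068, 0.707, 0.07]
ft_force: [0.6, -0.3, -1.4]
width: 0.0451
time: 8.87
ee_pos: [0.5367, -0.2362, 0.2784]
eef_rot: [-0.701, 0.068, 0.707, 0.069]
ft_force: [-0.2, -1.0, -1.5]
width: 0.0448
8.87 [ 0.5367 -0.2362  0.2784] F [-0.2 -1.  -1.5] M [0.07 0.   0.01] w 0.0448 j [ 0.57  0.24 -0.28  1.46  0.07  1.45 -1.48] yaw -101.1 xax [-0.0078  0.0031 -1.    ]
slide cm [  0.9  -23.21   3.31]
```

View pics/c9.png

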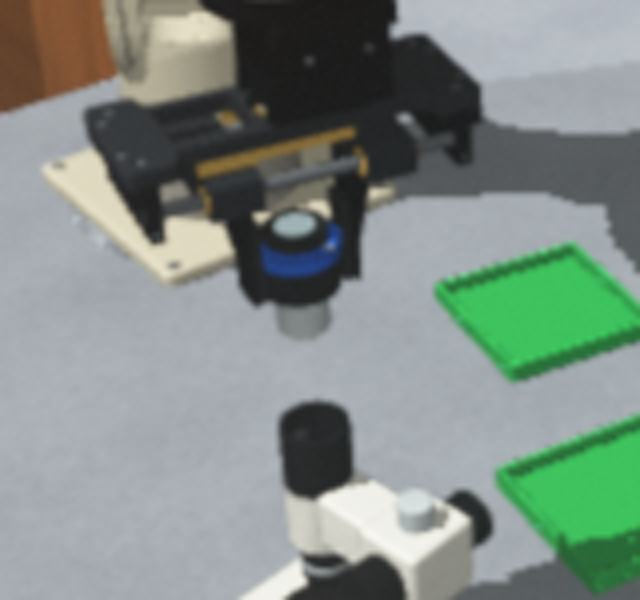

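```bash
python3 -m jog '[{"slide":[0,-1,0.1],"roll":0},{"slide":[0,-3,0.4],"roll":0},{"slide":[0,-6,0.8],"roll":0},{"slide":[0,-9,1.3],"roll":0},{"slide":[0,-12,1.7],"roll":0}]' 1 45
python3 -m jog '[{"slide":[0,-3,0.4],"roll":0},{"slide":[0,-6,0.8],"roll":0},{"slide":[0,-8.5,1.2],"roll":0},{"slide":[0,-10.2,1.5],"roll":0},{"slide":[0,-11,1.6],"roll":0}]' 1 45
python3 -m jog '[{"slide":[0,0,0],"roll":0},{"slide":[0,0,0],"roll":0},{"slide":[0,0,0],"roll":0}]' 1 45
python3 d.py .549 -.002 .1
```

```text
time: 9.33
ee_pos: [0.5423, -0.1129, 0.277]
eef_rot: [-0.7, 0.068, 0.707, 0.07]
ft_force: [1.6, 0.6, -0.4]
width: 0.0452
time: 9.75
ee_pos: [0.5472, 0.0022, 0.2769]
eef_rot: [-0.7, 0.066, 0.708, 0.068]
ft_force: [-0.0, -0.8, -1.3]
width: 0.0455
time: 10.0
ee_pos: [0.5471, 0.0009, 0.2765]
eef_rot: [-0.7, 0.066, 0.708, 0.069]
ft_force: [0.4, -0.9, -1.7]
width: 0.0451
10.0 [0.5471 0.0009 0.2765] F [ 0.4 -0.9 -1.7] M [ 0.04  0.02 -0.04] w 0.0451 j [ 0.31  0.17 -0.44  1.56  0.07  1.44 -1.9 ] yaw -101.0 xax [-0.0117  0.0045 -0.9999]
slide cm [17.65  0.29 -0.46]
```

```bash
python3 -m jog '[{"slide":[3,0,0],"roll":0},{"slide":[7,0.1,0],"roll":0},{"slide":[11,0.2,0],"roll":0},{"slide":[14.5,0.2,0],"roll":0},{"slide":[17,0.2,0],"roll":0}]' 1 45
python3 -m jog '[{"slide":[1.5,0,0],"roll":0},{"slide":[2.5,0,0],"roll":0},{"slide":[3,0,0],"roll":0},{"slide":[3,0,0],"roll":0}]' 1 45
python3 d.py .549 -.002 .038
python3 - <<'E'
from h import *
for n in("scene","top"):cv2.imwrite(f"pics/{n}8.png",r.camera(n)[:,:,::-1])
crop("pics/scene8.png",270,140,160,150,4,"pics/c10.png")
E
```

```text
time: 10.42
ee_pos: [0.5431, -0.0023, 0.1032]
eef_rot: [-0.698, 0.068, 0.709, 0.069]
ft_force: [0.3, 0.6, -1.6]
width: 0.0449
time: 10.75
ee_pos: [0.5426, -0.003, 0.0728]
eef_rot: [-0.698, 0.068, 0.709, 0.07]
ft_force: [-0.3, 0.0, -1.7]
width: 0.0452
10.75 [ 0.5426 -0.003   0.0728] F [-0.3  0.  -1.7] M [ 0.03 -0.    0.02] w 0.0452 j [ 0.29  0.33 -0.43  1.82  0.15  1.04 -1.96] yaw -101.2 xax [-0.0156  0.0039 -0.9999]
slide cm [ 3.47 -0.22 -0.67]
```

View pics/c10.png

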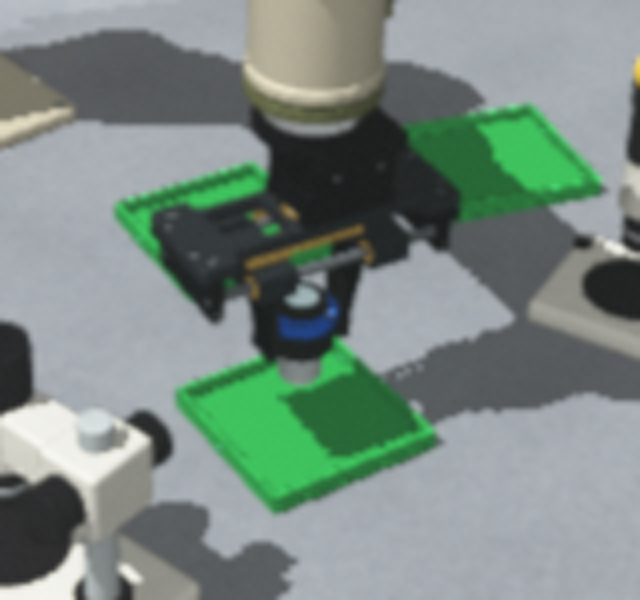

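```bash
python3 -m jog '[{"slide":[1,0,-0.2],"roll":0},{"slide":[2,0,-0.4],"roll":0},{"slide":[2.7,0,-0.6],"roll":0},{"slide":[3.1,0,-0.6],"roll":0},{"slide":[3.1,0,-0.6],"roll":0}]' 1 45
python3 -m jog '[{"slide":[0,0,0],"roll":0},{"slide":[0,0,0],"roll":0}]' 1 20
python3 d.py .549 -.002 .034
```

```text
time: 11.27
ee_pos: [0.5483, -0.0035, 0.0419]
eef_rot: [-0.698, 0.068, 0.709, 0.069]
ft_force: [0.3, -0.6, -1.4]
width: 0.0451
time: 11.43
ee_pos: [0.5482, -0.0034, 0.0418]
eef_rot: [-0.698, 0.068, 0.709, 0.069]
ft_force: [-0.8, 0.7, -1.0]
width: 0.0457
11.43 [ 0.5482 -0.0034  0.0418] F [-0.8  0.7 -1. ] M [ 0.03 -0.03 -0.07] w 0.0457 j [ 0.28  0.39 -0.42  1.82  0.18  0.98 -1.97] yaw -101.1 xax [-0.0155  0.0041 -0.9999]
slide cm [ 0.78 -0.15 -0.06]
```

```bash
python3 -m jog '[{"slide":[0.15,0,0],"roll":0},{"slide":[0.3,0,0],"roll":0},{"slide":[0.45,0,0],"roll":0},{"slide":[0.55,0,0],"roll":0},{"slide":[0.55,0,0],"roll":0}]' 1 20
python3 d.py
python3 -m jog '[{"slide":[0.05,0,0],"roll":0},{"slide":[0.1,0,0],"roll":0},{"slide":[0.15,0,0],"roll":0},{"slide":[0.15,0,0],"roll":0}]' 1 20
python3 d.py
```

```text
time: 11.85
ee_pos: [0.5479, -0.0034, 0.0361]
eef_rot: [-0.698, 0.068, 0.709, 0.069]
ft_force: [-0.2, -0.0, -0.5]
width: 0.0457
11.85 [ 0.5479 -0.0034  0.0361] F [-0.2 -0.  -0.5] M [ 0.05 -0.    0.02] w 0.0457 j [ 0.28  0.39 -0.41  1.83  0.18  0.97 -1.98] yaw -101.1 xax [-0.0159  0.0041 -0.9999]
time: 12.18
ee_pos: [0.5479, -0.0034, 0.0345]
eef_rot: [-0.698, 0.068, 0.709, 0.069]
ft_force: [0.8, 0.2, -0.9]
width: 0.0457
12.18 [ 0.5479 -0.0034  0.0345] F [ 0.8  0.2 -0.9] M [ 0.09  0.01 -0.02] w 0.0457 j [ 0.28  0.39 -0.41  1.83  0.18  0.97 -1.98] yaw -101.1 xax [-0.0159  0.0041 -0.9999]
```

```bash
python3 -m jog '[{"slide":[0.05,0,0],"roll":0},{"slide":[0.1,0,0],"roll":0},{"slide":[0.1,0,0],"roll":0}]' 1 20
python3 d.py
python3 -m jog '[{"slide":[0.05,0,0],"roll":0},{"slide":[0.1,0,0],"roll":0},{"slide":[0.1,0,0],"roll":0}]' 1 20
python3 d.py
```

```text
time: 12.43
ee_pos: [0.5481, -0.0034, 0.0339]
eef_rot: [-0.698, 0.068, 0.709, 0.069]
ft_force: [-0.6, 0.6, 2.6]
width: 0.0457
12.43 [ 0.5481 -0.0034  0.0339] F [-0.6  0.6  2.6] M [0.   0.34 0.02] w 0.0457 j [ 0.28  0.4  -0.41  1.83  0.18  0.97 -1.98] yaw -101.1 xax [-0.0156  0.004  -0.9999]
time: 12.68
ee_pos: [0.5483, -0.0034, 0.0338]
eef_rot: [-0.698, 0.068, 0.709, 0.069]
ft_force: [-3.7, -1.0, 10.6]
width: 0.0457
12.68 [ 0.5483 -0.0034  0.0338] F [-3.7 -1.  10.6] M [-0.11  1.04 -0.  ] w 0.0457 j [ 0.28  0.4  -0.41  1.83  0.18  0.97 -1.98] yaw -101.1 xax [-0.0151  0.0037 -0.9999]
```

Contact with the floor is confirmed. I'll relax the push and then release.

```bash
python3 -m jog '[{"slide":[-0.02,0,0],"roll":0},{"slide":[-0.03,0,0],"roll":0},{"slide":[-0.03,0,0],"roll":0}]' 1 5
python3 d.py
python3 -m jog '[{"slide":[0,0,0],"roll":0},{"slide":[0,0,0],"roll":0},{"slide":[0,0,0],"roll":0},{"slide":[0,0,0],"roll":0},{"slide":[0,0,0],"roll":0}]' 0
python3 -m jog '[{"slide":[0,0,0],"roll":0},{"slide":[0,0,0],"roll":0},{"slide":[0,0,0],"roll":0}]' 0
python3 d.py
python3 - <<'E'
from h import *
for n in("scene",):cv2.imwrite(f"pics/{n}9.png",r.camera(n)[:,:,::-1])
crop("pics/scene9.png",270,140,160,150,4,"pics/c11.png")
E
```

```text
time: 12.93
ee_pos: [0.5483, -0.0034, 0.0339]
eef_rot: [-0.698, 0.068, 0.709, 0.069]
ft_force: [-0.6, 0.1, -0.5]
width: 0.0457
12.93 [ 0.5483 -0.0034  0.0339] F [-0.6  0.1 -0.5] M [ 0.03  0.01 -0.06] w 0.0457 j [ 0.28  0.4  -0.41  1.83  0.18  0.97 -1.98] yaw -101.1 xax [-0.0152  0.0037 -0.9999]
time: 13.35
ee_pos: [0.5483, -0.0034, 0.0339]
eef_rot: [-0.698, 0.068, 0.709, 0.069]
ft_force: [-0.7, 0.0, 0.6]
width: 0.0712
time: 13.6
ee_pos: [0.5483, -0.0034, 0.0339]
eef_rot: [-0.698, 0.068, 0.709, 0.069]
ft_force: [0.2, -0.1, -0.1]
width: 0.0851
13.6 [ 0.5483 -0.0034  0.0339] F [ 0.2 -0.1 -0.1] M [ 0.04 -0.01 -0.01] w 0.0851 j [ 0.28  0.4  -0.41  1.83  0.18  0.97 -1.98] yaw -101.1 xax [-0.0151  0.0037 -0.9999]
```

View pics/c11.png

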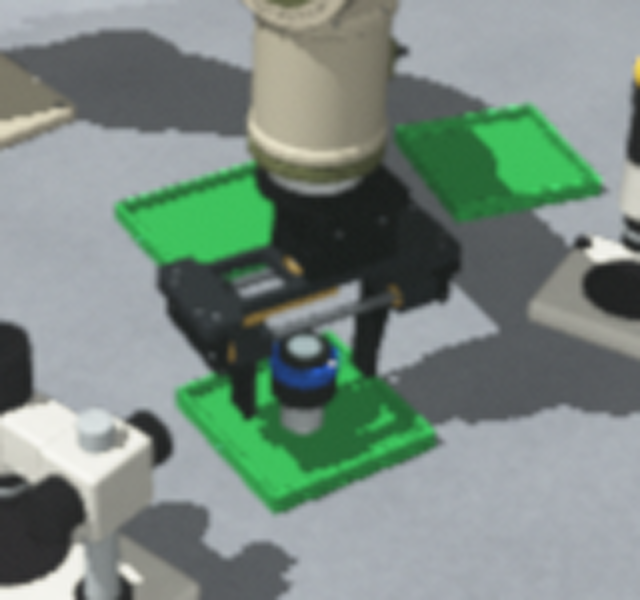

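It stands upright in the tray with the fingers open on both sides. Next I raise straight up.

```bash
python3 -m jog '[{"slide":[-1,0,0],"roll":0},{"slide":[-3,0,0],"roll":0},{"slide":[-6,0,0],"roll":0},{"slide":[-10,0,0],"roll":0},{"slide":[-14,0,0],"roll":0}]' 0
python3 -m jog '[{"slide":[-2,0,0],"roll":0},{"slide":[-4,0,0],"roll":0},{"slide":[-6,0,0],"roll":0},{"slide":[-7,0,0],"roll":0},{"slide":[-7,0,0],"roll":0}]' 0
python3 -m jog '[{"slide":[0,0,0],"roll":0},{"slide":[0,0,0],"roll":0},{"slide":[0,0,0],"roll":0}]' 0
python3 d.py
python3 - <<'E'
from h import *
for n in("scene",):cv2.imwrite(f"pics/{n}10.png",r.camera(n)[:,:,::-1])
crop("pics/scene10.png",230,140,260,190,3,"pics/c12.png")
def mk(im):
    hsv=cv2.cvtColor(im,cv2.COLOR_BGR2HSV);m=cv2.inRange(hsv,(100,150,40),(125,255,255))
    k,l,st,ce=cv2.connectedComponentsWithStats(m);return [(st[j,4],ce[j].round(1)) for j in range(1,k) if 15<st[j,4]<500]
im=cv2.imread("pics/scene10.png")
for a,c in mk(im):print(a,c,plane("scene",c,.004+.052).round(3))
a=cv2.imread("pics/scene0.png").astype(int)
# knob/column & yellow scope shift
for (u,v,w,h) in((280,235,36,65),(405,148,60,80)):
    A=cv2.cvtColor(a[v:v+h,u:u+w].astype('uint8'),6).astype('float32');B=cv2.cvtColor(im[v:v+h,u:u+w],6).astype('float32')
    print(cv2.phaseCorrelate(A,B))
E
```

```text
time: 14.07
ee_pos: [0.5497, -0.0037, 0.1758]
eef_rot: [-0.698, 0.068, 0.71, 0.069]
ft_force: [0.7, 0.5, 1.2]
width: 0.0869
time: 14.48
ee_pos: [0.5519, -0.0039, 0.2486]
eef_rot: [-0.699, 0.067, 0.708, 0.069]
ft_force: [-0.1, -0.2, 0.3]
width: 0.0872
time: 14.73
ee_pos: [0.5513, -0.0038, 0.2474]
eef_rot: [-0.699, 0.067, 0.709, 0.069]
ft_force: [0.1, -0.4, -0.4]
width: 0.0869
14.73 [ 0.5513 -0.0038  0.2474] F [ 0.1 -0.4 -0.4] M [ 0.02 -0.   -0.02] w 0.0869 j [ 0.31  0.2  -0.44  1.59  0.08  1.39 -1.9 ] yaw -101.1 xax [-0.0138  0.004  -0.9999]
86 [344.2 232.8] [ 0.558 -0.016  0.056]
((0.008449199914082328, 0.0193286583946346), 0.9980293453475575)
((-0.0693893422262768, -0.04289391074201632), 0.7412257045507431)
```

View pics/c12.png

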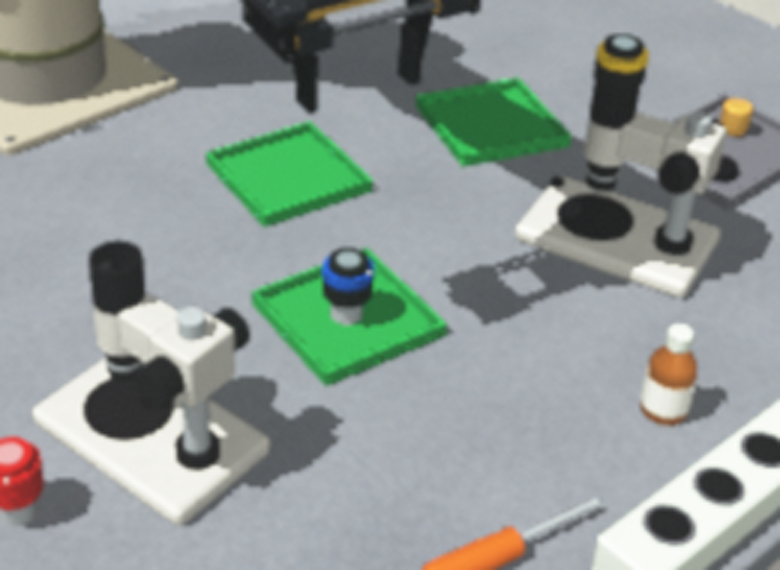

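The eyepiece is upright near the centre of the tray, the scopes haven't moved, and the gripper is clear.

```bash
python3 -c "
from bench import r
print(r.close_job())"
```

```text
the job is handed in; nothing more can be done
None
```

The blue-ringed eyepiece is out of its scope and standing upright, released, near the centre of the rightmost green tray. I handed the job in at about 15 s of the 54 s allowed; no verdict is reported.

- **Twisting it loose:** I turned it about 33° anticlockwise, then to about 34° clockwise of where it sat, easing it up as it turned. Two more sweeps followed until it came free. The highest upward pull I read was 7.5 N, at the ends of moves only; the carriage drags at about 14 N.
- **Setting down:** I lowered it until it touched the tray floor, peaking at about 10.6 N there, then relaxed the push, opened the fingers and backed straight up.
- **Last checks:** Before and after pictures show no measurable shift of the blue scope or the yellow eyepiece (under 0.1 pixel), and the gripper was clear of everything.
- **Disagreements:** The two camera views differed by 1–4 mm on the eyepiece and about 1 cm on the tray centre at my first measurement. At the end, the picture put the eyepiece about 15 mm from where the gripper set it down. I took that as a bias from using the visible part of the blue ring. Either position is within the 50 mm tolerance.

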